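Set and lock the toothbrush clip on its rail, then snap the brush in

ROBOT

A 6-joint arm with a two-finger parallel gripper is mounted at the origin on the work surface. World frame = base frame: x ahead of the robot, y to its left, z up, the work surface at z = 0. Lengths are in m, angles in rad, forces in N, time in s.
With the tool pointing down it reaches from about 0.425 to 0.95 m from the base axis. Payload 14.7 kg.
Tool frame: the origin (TCP) lies on the mounting face of the last link; the fingertips stand 173 mm ahead of it and the grasp point (between the pads) lies 155 mm ahead of it; z points along the fingers, y is the line along which they close (so a half turn about z gives the same grasp; the last joint's range is limited). The gripper opens to 85 mm and grips with 20 to 120 N. Pads are 22 mm wide; open, the fingers measure 114 mm over their backs; the gripper's body (76 mm by 85 mm) begins 54 mm behind the grasp point. The pads swing forward as they close: fully open they stand 13 mm farther back than shut.
Start: joints at [-0.047, 0.48, 1.596, -0, 1.065, -0.047], TCP at [0.65, 0, 0.405] pointing down, gripper open.
Joint ranges: [-2.75, 2.75], [-0.82, 2.05], [0.23, 2.67], [-1.56, 4.7], [0.09, 2.69], [-2.92, 2.92]. Speed limits (rad/s): [1.89, 1.89, 2.39, 3.01, 3.01, 3.01].

INTERFACE

Orientations are given as a rotation vector (axis times angle).
In Python, from cell import manip gives the robot as it stands.
- The arm moves only by the shell command python3 -m creep 'ROWS'. ROWS is JSON, a list of rows, each a list of 3 entries, a list of its own where there are three numbers: the shift along the tool's x, y, z each as a share of 0.05 m, from -1 to 1, then the turn, a rotation vector about the tool's x, y, z each as a share of 0.12 rad, from -1 to 1, then the opening, from -1 (shut) to 1 (fully open). A call has exactly 10 rows; each row shifts and turns the commanded pose from where the row before left it, along the tool's axes as they then stand; what a row does not reach is not made up. A row lasts 1/8 s, in which the tool goes at most 62.5 mm and 10.7 degrees, less where a joint would pass 70% of its speed; a pose out of reach is approached as far as the arm can. A call with a number of a shift or a turn outside -1 to 1 is refused whole. A call with a gripper value outside its range is refused whole. The fingers move at their own pace and stop on an object; the grip force is fixed at half the most. Time passes only in rows, so rows that do not move let the fingers close, or fill a call up. It gives the time, the measured TCP pose, the force, the opening and the grip force at its end, in the units of the state.
- manip.get_state(): the state, without advancing time (a new reading comes with each control period).
- manip.capture(name): name is "scene" or "side" or "wrist"; returns the picture (400x640x3 uint8, blue, green, red); there is no depth.
- manip.camera_model(name): a dict with "mtx" (3x3 intrinsics, pixels), "world_from_camera" (4x4, takes a point from camera to world coordinates). Camera axes: x right, y up, looking along -z (the intrinsics and any distortion apply to the point x, -y, -z); pixel columns grow to the right and rows downward; lengths in m; the calibration is good to about 2 mm. A picture is of the moment at which its call begins: read the wrist's pose just before it. camera_model takes no time and is no camera call; for the wrist camera it gives the pose at the moment of the call.
- manip.hand_in(): hands the job in; it is judged then, once.
The state is a dict: "clock": time; "joints": joint angles; "dq": joint speeds; "effort": joint torques, N m; "ee_pos": TCP position; "tcp_rot": TCP orientation; "contact_force": force on the tool from outside, world axes, zero at the start; "ft_torque": the same for the moment, N m; "opening": opening from 0.0 (shut) to 1.0 (fully open); "gripper_force": force on a finger pad.
Only numpy, scipy, OpenCV 4.12 (cv2) and the standard library are available. Lean on these libraries where they do the work, as an engineer would, in place of code of your own. Each camera call takes 0.05 s, during which the arm holds its last target. There are 200 camera calls.

TASK

Loosen the red clamp knob on the toothbrush holder, slide the grey carriage along its rail until its red pointer lines up with the yellow tab (not the blue one), and turn the knob clockwise again until it is at least as tight as before, near its stop. Then lift the electric toothbrush out of its travel case, which leaves room for fingers only at the cut-out in the middle, set it down on the counter and take it again beside its green band, and push it down past the sprung blue jaw so that the green band sits level and fully home in the fork clip, either way round, with the carriage still clamped at the yellow tab. Leave the mug, the bottle and the jar standing where they are.

Things in the scene. Friction and masses are not known exactly. Their poses are not given: they have to be found in the camera images.
- rail: The holder's fixed part: white base plate 120 x 260 x 8 mm with an aluminium rail 24 mm wide along its y axis, rail top 28 mm above the counter, end blocks 34 mm high at y = +-120 mm. Origin: under the rail's middle, on the counter. Clip on its -x side (nearer the robot), tabs on its +x side.
- carriage (a joint): Slide of the grey carriage along the rail's y axis, m, 0 at the rail's middle, range -0.075 to 0.075. Carriage block 60 (x) x 50 (y) mm, top 48 mm above the counter. It slides with about 2 N when the knob is slack and holds fast when the knob is tight.
- pointer (a point): Tip of the carriage's red pointer, 44 mm to the +x side of the rail's middle line, 14 mm above the counter. A red line runs from it over the carriage's back and top.
- tab_yellow: Yellow tab 16 x 16 x 16 mm fixed on the base plate beside the rail on its +x side; origin in the middle of its underside, axes parallel to the rail's. The pointer must come to its middle along the rail (y), within 6 mm.
- tab_blue: Blue tab of the same shape, not the one wanted.
- knob (a joint): Turn of the clamp knob, rad, 0 = slack end stop, 1.5 = tight end stop, growing clockwise seen from above. The clamp begins to bite near 0.7; below 0.5 the carriage is free; above 1.1 it counts as tight. Holding torque about 0.15 N m.
- knob_grip (a point): Grip point on the knob's vertical axis, 80 mm above the counter. The red bar to grip is 40 long x 13 wide mm, from 56 to 90 mm above the counter, on a black disc of radius 20 mm. The bar's length is this point's x axis (parallel to the rail's x axis at joint value 0).
- clip_seat (a point): Axis of the brush handle when fully home: 80 mm to the -x side of the rail's middle line, 62 mm above the counter. Axes as the rail's: the handle lies along y, the clip opens upward (+z). Clip 36 mm long in y; black fixed tine on the +x side, blue jaw on the -x side, flared tops 28 mm above this point. Beside the clip the space is free down to the counter. Snapping in takes 8 to 15 N.
- jaw (a joint): Opening of the sprung blue jaw, rad, 0 closed (over the handle), about 0.1 as the handle passes.
- case: Blue travel case on the counter, 290 (x) x 40 x 42 mm, fixed. Origin: middle of its underside; x along its length. Side walls reach 42 mm high, except at a cut-out 56 mm long in the middle, where only an 18 mm wide, 12 mm high spine runs under the brush.
- brush: Electric toothbrush lying along its x axis, 120 g: white round handle of 20 mm diameter from x = -80 to 80 mm, grey square end pieces 26 x 26 mm at x = -102..-80 and 80..92 mm on which it lies without rolling, then a thin neck and head up to x = 133 mm. Origin under the handle's middle, level with the underside of the end pieces.
- band (a point): Middle of the green band (30 mm long) on the brush handle's axis, 13 mm above the underside of the end pieces (25 mm above the counter while in the case). Axes as the brush's.
- mug: Blue mug, radius 36, height 85 mm, origin under its middle. Leave alone.
- bottle: Green bottle, radius 26, height 130 mm, origin under its middle. Leave alone.
- jar: Amber jar, radius 30, height 45 mm, origin under its middle. Leave alone.
There are look-alikes about, which are no part of the job. There is more than one size of the brush; the one meant has the size given above.

How it is judged:
By the outcome, as a careful person would: the job done as asked, in the order asked, and still so for the second after the job is handed in, with the robot touching nothing.
It also fails if it takes over 67 s, if anything falls off the work surface, if the arm or the gripper's body presses on something with over 40 N, if the wrist force passes 120 N, or if a joint passes its speed limit or range.

## Working session

There is one attempt and no reset: what is moved stays moved. The work goes in short steps, Python scripts to look and compute and a shell command to move; the robot and the scene stay as the last step left them, time stands still between calls to the robot, and variables do not carry over. Pictures are saved under pics/ and viewed, at most 17 in all, crops included, and the job is handed in when it is done.

```bash
ls; mkdir -p pics
python3 - <<'E'
from cell import manip
import cv2,json
s=manip.get_state();print(s)
for n in("scene","side","wrist"):
    m=manip.camera_model(n);print(n,m)
    cv2.imwrite(f"pics/{n}0.png",manip.capture(n))
E
```

```text
pics
{'clock': 0.0, 'joints': array([-4.66091742e-02,  4.80830435e-01,  1.59690502e+00, -7.94094838e-07,
        1.06510770e+00, -4.65782741e-02]), 'dq': array([-2.44675842e-04,  1.02190985e-03,  4.11062045e-05,  7.16416866e-04,
       -4.79633478e-05, -2.55338955e-04]), 'effort': array([ 2.41355090e-03, -9.50650907e+01, -4.30184269e+01, -5.27583288e-04,
        1.24796593e-02,  1.26860105e-04]), 'ee_pos': array([6.49780793e-01, 2.51077144e-05, 4.04061563e-01]), 'tcp_rot': array([-2.22082179e+00, -2.22075402e+00,  1.32317940e-03]), 'contact_force': array([0.44700764, 0.02138963, 0.38285814]), 'ft_torque': array([-0.00804062, -0.02257932,  0.03308561]), 'gripper_force': 0.0, 'opening': 0.9997145612923884}
scene {'mtx': array([[431.7430788 ,   0.        , 320.42400942],
       [  0.        , 431.7430788 , 201.79143874],
       [  0.        ,   0.        ,   1.        ]]), 'world_from_camera': array([[-0.53129977, -0.66425098,  0.5258243 ,  1.17962265],
       [ 0.84717683, -0.41403713,  0.33296347,  0.27732163],
       [-0.00346052,  0.62236958,  0.78271587,  0.99222208],
       [ 0.  
[... 316 characters left out ...]
223,  0.56693271, -0.75031019, -1.13636758],
       [ 0.00717899,  0.79939274,  0.60076594,  0.90558301],
       [ 0.        ,  0.        ,  0.        ,  1.        ]])}
wrist {'mtx': array([[312.22872843,   0.        , 317.74216776],
       [  0.        , 312.22872843, 191.92551221],
       [  0.        ,   0.        ,   1.        ]]), 'world_from_camera': array([[ 9.99999690e-01,  7.08585401e-04,  3.44015550e-04,
         6.49614505e-01],
       [-7.76989761e-04,  9.59086827e-01,  2.83111027e-01,
         7.25225020e-02],
       [-1.29332442e-04, -2.83111207e-01,  9.59087081e-01,
         3.74196627e-01],
       [ 0.00000000e+00,  0.00000000e+00,  0.00000000e+00,
         1.00000000e+00]])}
```

View images.

View pics/scene0.png

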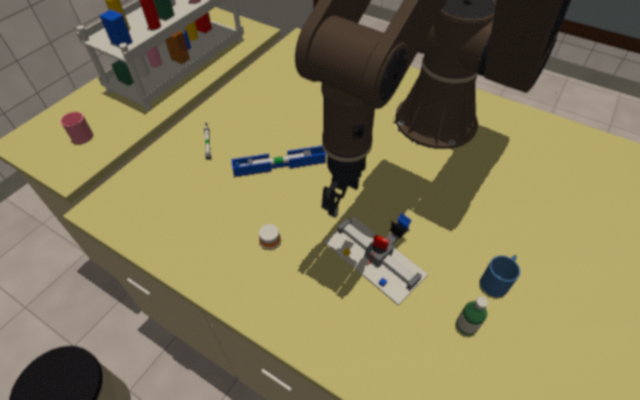

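View pics/side0.png

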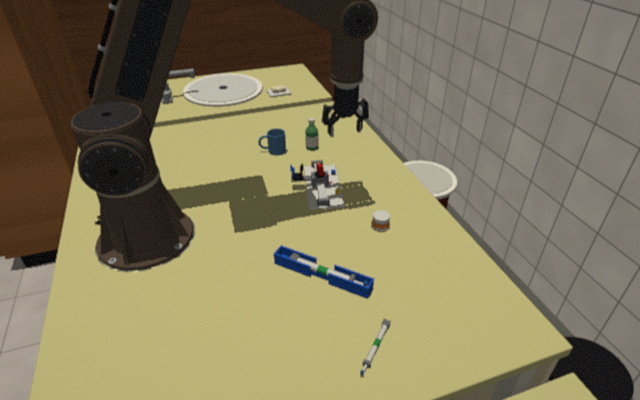

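View pics/wrist0.png

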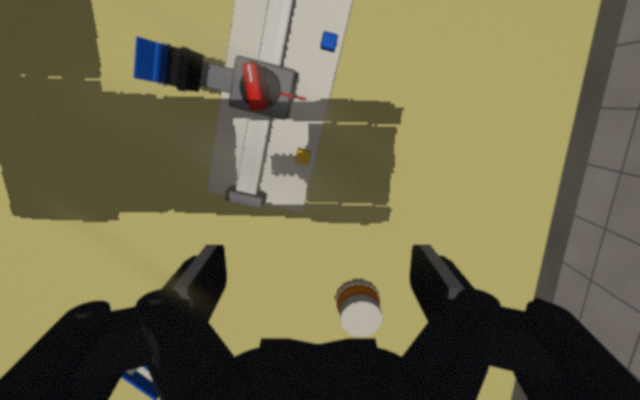

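```bash
cat > h.py <<'E'
import numpy as np, cv2
from cell import manip
from scipy.spatial.transform import Rotation as R
def ray(m,uv,z):
    uv=np.atleast_2d(np.float64(uv));K=m["mtx"];T=m["world_from_camera"]
    d=np.c_[(uv[:,0]-K[0,2])/K[0,0],-(uv[:,1]-K[1,2])/K[1,1],-np.ones(len(uv))]@T[:3,:3].T
    o=T[:3,3];return o+d*((z-o[2])/d[:,2])[:,None]
def proj(m,P):
    K=m["mtx"];T=m["world_from_camera"];p=(np.atleast_2d(P)-T[:3,3])@T[:3,:3]
    return np.c_[K[0,2]-K[0,0]*p[:,0]/p[:,2],K[1,2]+K[1,1]*p[:,1]/p[:,2]]
HUE=dict(red=[(0,8),(172,180)],yellow=[(18,32)],blue=[(105,125)],green=[(45,85)])
def blobs(img,col,smin=120,vmin=50,amin=15,roi=None):
    hsv=cv2.cvtColor(img,cv2.COLOR_BGR2HSV)
    m=sum(cv2.inRange(hsv,(a,smin,vmin),(b,255,255)) for a,b in HUE[col])
    if roi: k=np.zeros_like(m);x0,y0,x1,y1=roi;k[y0:y1,x0:x1]=1;m=m*k
    n,l,st,c=cv2.connectedComponentsWithStats(np.uint8(m>0))
    out=[]
    for i in range(1,n):
        if st[i,4]>=amin:
            ys,xs=np.where(l==i);r=cv2.minAreaRect(np.c_[xs,ys].astype(np.float32))
            out.append((st[i,4],c[i].round(1),cv2.boxPoints(r).round(1),np.c_[xs,ys]))
    return sorted(out,key=lambda o:-o[0])
E
python3 - <<'E'
from h import *
np.set_printoptions(precision=4,suppress=True)
m=manip.camera_model("wrist");im=cv2.imread("pics/wrist0.png")
for col,roi,z,kw in [("red",(200,40,350,130),.08,{}),("yellow",(285,140,325,175),.02,dict(smin=150)),("blue",(310,20,350,60),.022,{}),("blue",(120,20,180,100),.08,{}) ]:
    for a,c,b,_ in blobs(im,col,roi=roi,**kw): print(col,a,c,b.tolist(),ray(m,c,z)[0])
for n in("scene","side"):
    mm=manip.camera_model(n);i2=cv2.imread(f"pics/{n}0.png")
    for col in("blue","green","red"):
        for a,c,b,_ in blobs(i2,col,amin=25)[:8]: print(n,col,a,c,ray(mm,c,.03)[0],b.tolist() if col=="blue" else "")
E
python3 -c "
import cv2
a=cv2.imread('pics/side0.png')[230:390,260:420];b=cv2.imread('pics/wrist0.png')[0:220,120:390]
a=cv2.resize(a,None,fx=2.4,fy=2.4);b=cv2.resize(b,(400,326));import numpy as np
o=np.zeros((390,790,3),'uint8');o[:384,:384]=a;o[:326,386:786]=b;cv2.imwrite('pics/crop.png',o)"
```

```text
red 713 [254.1  89.5] [[237.5, 65.69999694824219], [256.5, 60.5], [269.20001220703125, 107.0], [250.1999969482422, 112.19999694824219]] [0.5926 0.0814 0.08  ]
red 31 [286.7  94.5] [[279.79998779296875, 93.80000305175781], [280.6000061035156, 91.0], [292.5, 94.4000015258789], [291.70001220703125, 97.19999694824219]] [0.6217 0.0771 0.08  ]
yellow 144 [302.8 156. ] [[295.5, 161.10000610351562], [298.29998779296875, 148.8000030517578], [309.79998779296875, 151.39999389648438], [307.1000061035156, 163.6999969482422]] [0.6325 0.0108 0.02  ]
blue 221 [328.6  40.9] [[319.8999938964844, 47.20000076293945], [323.8999938964844, 31.5], [337.5, 34.900001525878906], [333.6000061035156, 50.599998474121094]] [0.6609 0.1306 0.022 ]
blue 1172 [150.2  60.3] [[132.3000030517578, 78.30000305175781], [136.8000030517578, 37.79999923706055], [168.39999389648438, 41.29999923706055], [163.89999389648438, 81.80000305175781]] [0.5033 0.1057 0.08  ]
scene blue 823 [278.7 162.6] [ 0.4707 -0.3224  0.03  ] [[231.5, 159.60000610351562], [323.79998779296875, 145.3000030517578], [326.29998779296875, 161.1999969482422]
[... 1334 characters left out ...]
 269.1000061035156]]
scene green 202 [473.6 314.1] [0.6287 0.3539 0.03  ] 
scene green 45 [278.3 159.9] [ 0.462  -0.3301  0.03  ] 
scene red 362 [150.4  13.2] [ 0.0337 -1.3232  0.03  ] 
scene red 214 [203.5  23.6] [-0.0231 -1.0669  0.03  ] 
scene red 178 [ 71.6 118.7] [ 0.6738 -1.0342  0.03  ] 
scene red 164 [380.3 241.7] [0.5638 0.0745 0.03  ] 
side blue 1235 [324.  272.2] [ 0.4601 -0.3503  0.03  ] [[271.20001220703125, 261.5], [278.1000061035156, 243.1999969482422], [374.8999938964844, 279.5], [368.1000061035156, 297.79998779296875]]
side green 57 [321.8 269.7] [ 0.4575 -0.3395  0.03  ] 
side green 26 [376.8 342.1] [ 0.5027 -0.5999  0.03  ] 
side red 67 [319.7 169. ] [0.6153 0.1408 0.03  ]
```

View pics/crop.png

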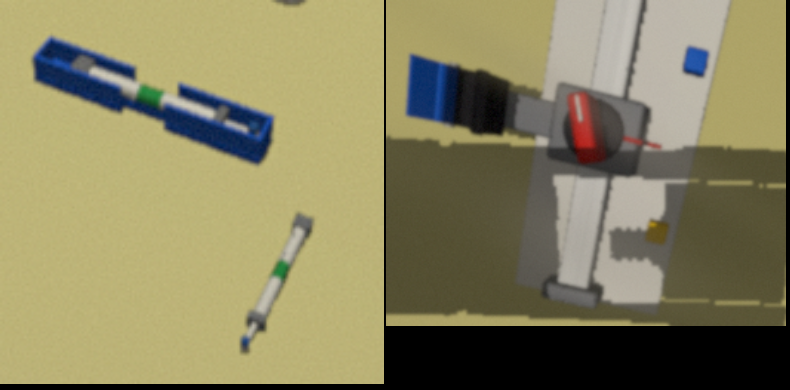

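The pictures show the holder at the top of the wrist view: knob at about (254,88), yellow tab at (303,156), blue tab at (329,41). The case is at (324,272) in the side view. The small brush outside it is the look-alike. I'll move above the knob.

```bash
python3 -m creep '[[[0.4,-0.29,0.5],[0,0,0],1],[[0.4,-0.29,0.5],[0,0,0],1],[[0.4,-0.29,0.5],[0,0,0],1],[[0.4,-0.29,0.5],[0,0,0],1],[[0,0,0],[0,0,0],1],[[0,0,0],[0,0,0],1],[[0,0,0],[0,0,0],1],[[0,0,0],[0,0,0],1],[[0,0,0],[0,0,0],1],[[0,0,0],[0,0,0],1]]'
python3 - <<'E'
from h import *
np.set_printoptions(precision=4,suppress=True)
m=manip.camera_model("wrist");im=manip.capture("wrist");cv2.imwrite("pics/w1.png",im);print(m["world_from_camera"])
for a,c,b,_ in blobs(im,"red")[:3]: print(a,c,b.tolist(),ray(m,b,.09)[:,:2].tolist(),ray(m,c,.09))
for n in("blue","yellow"):
  for a,c,b,_ in blobs(im,n,smin=150)[:3]: print(n,a,c,ray(m,c,.022))
E
```

```text
clock: 1.4
ee_pos: [0.5921, 0.0799, 0.3048]
tcp_rot: [2.222, 2.221, 0.0]
contact_force: [0.4, 0.1, -0.3]
opening: 0.999
gripper_force: 0.0
[[ 1.      0.0013 -0.0008  0.5919]
 [-0.001   0.9591  0.2831  0.1524]
 [ 0.0011 -0.2831  0.9591  0.2749]
 [ 0.      0.      0.      1.    ]]
1242 [318.6 206.7] [[303.5, 173.3000030517578], [324.70001220703125, 170.6999969482422], [332.79998779296875, 238.39999389648438], [311.6000061035156, 241.0]] [[0.5834383791399419, 0.10959610034239171], [0.5962913881987332, 0.11119268657744846], [0.6017612705217666, 0.06649688212390673], [0.5880587204787119, 0.06468163700520407]] [[0.5926 0.0882 0.09  ]]
46 [351.8 202. ] [[344.6000061035156, 203.0], [345.1000061035156, 199.39999389648438], [358.3999938964844, 201.0], [357.8999938964844, 204.60000610351562]] [[0.6088189810912754, 0.09057632381162073], [0.6090747546307507, 0.09293483418606913], [0.6173841037483162, 0.09187731675908993], [0.6171565416547858, 0.08951143126491273]] [[0.6133 0.0912 0.09  ]]
23 [363.5 193.4] [[360.0, 192.0], [367.0, 192.0], [367.0, 195.0], [360.0, 195.0]] [[0.6181624055859691, 0.09772129468309375], [0.6224858892784797, 0.09771565722198661], [0.6225705723076873, 0.09577823948618142], [0.6182347844266864, 0.09578394490446096]] [[0.6204 0.0968 0.09  ]]
blue 1129 [174.4 182.3] [[0.4722 0.0863 0.022 ]]
blue 367 [402.4 127.1] [[0.6596 0.1314 0.022 ]]
yellow 336 [361.2 260.5] [[0.6313 0.0131 0.022 ]]
```

View pics/w1.png

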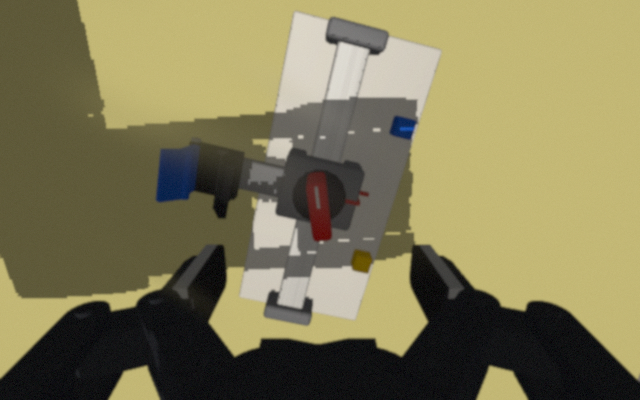

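The wrist view shows the base plate corners at about (294,12), (441,49), (356,319) and (241,297). The knob disc is centred at about (319,196), and the bar runs from (314,172) to (323,240).

Run:
```python
from h import *
np.set_printoptions(precision=4,suppress=True)
m=manip.camera_model("wrist");im=cv2.imread("pics/w1.png")
c=ray(m,[(294,12),(441,49),(356,319),(241,297)],.008);print(c[:,:2])
cen=c.mean(0);y=(c[0]+c[1]-c[2]-c[3]);y=y[:2]/np.hypot(*y[:2]);x=np.array([y[1],-y[0]]);print(cen,np.degrees(np.arctan2(x[1],x[0])),np.linalg.norm(c[0]-c[3]),np.linalg.norm(c[0]-c[1]))
def loc(p): d=p[:2]-cen[:2];return d@x,d@y
for n,uv,z in(("disc",(319,196),.056),("yel",(361.2,260.5),.021),("blu",(402.4,127.1),.021)):
    p=ray(m,uv,z)[0];print(n,p,loc(p))
ax=[ray(m,(319,196),.056)[0]]
# side faces: top-face detection by brightness
hsv=cv2.cvtColor(im,cv2.COLOR_BGR2HSV)
for v in range(168,244,6): 
    r=im[v,296:340,2].astype(int)-im[v,296:340,1];xs=np.where(r>50)[0]+296;print(v,xs.min() if len(xs) else 0,xs.max() if len(xs) else 0, im[v,xs,2] if len(xs) else'')
```

```text
[[ 0.5741  0.2165]
 [ 0.689   0.1906]
 [ 0.6307 -0.0606]
 [ 0.5161 -0.0346]]
[0.6025 0.078  0.008 ] -13.037761312987607 0.2577614722984254 0.11774503479277809
disc [0.593  0.0847 0.056 ] (np.float64(-0.010787533248546385), np.float64(0.0044191900684351915))
yel [0.6314 0.0126 0.021 ] (np.float64(0.042930234958215345), np.float64(-0.057132634598342016))
blu [0.6598 0.1314 0.021 ] (np.float64(0.04374557078528068), np.float64(0.06498554739173416))
168 0 0 
174 0 0 
180 0 0 
186 309 324 [92 94 91 92 90 93 92 90 88]
192 308 325 [86 90 93 92 91 91 92 91 91 88 84]
198 309 326 [90 91 91 93 93 94 95 92 91 90 86]
204 310 326 [87 90 93 91 92 92 94 92 93 90 88]
210 310 327 [86 88 91 91 92 92 97 92 93 96 91 91 93 92 90 91 88 88]
216 310 329 [76 85 90 88 93 95 91 93 92 91 93 92 90 92 91 91 94 88 87 74]
222 312 329 [89 90 90 91 92 92 87 92 93 91 92 93 93 92 94 93 88 82]
228 312 329 [83 88 90 91 91 93 93 91 94 93 90 91 91 89 91 90 89 87]
234 313 330 [86 86 89 94 92 92 92 93 90 92 89 90 92 94 93 89 86 86]
240 317 318 [86 90]
```

```bash
python3 -m creep '[[[0.1,0.02,0],[0,0,-0.85],-0.1],[[0,0,0.1],[0,0,0],-0.1],[[0,0,0.3],[0,0,0],-0.1],[[0,0,0.45],[0,0,0],-0.1],[[0,0,0.45],[0,0,0],-0.1],[[0,0,0.04],[0,0,0],-0.1],[[0,0,0],[0,0,0],-1],[[0,0,0],[0,0,0],-1],[[0,0,0],[0,0,0],-1],[[0,0,0],[0,0,0],-1]]'
```

```text
clock: 2.7
ee_pos: [0.5929, 0.085, 0.2382]
tcp_rot: [2.105, 2.332, 0.0]
contact_force: [-5.4, -0.8, 6.7]
opening: 0.142
gripper_force: 59.8
```

```bash
python3 -m creep '[[[0,0,0],[0,0,-1],-1],[[0,0,0],[0,0,-1],-1],[[0,0,0],[0,0,-1],-1],[[0,0,0],[0,0,-1],-1],[[0,0,0],[0,0,-1],-1],[[0,0,0],[0,0,-1],-1],[[0,0,0],[0,0,-1],-1],[[0,0,0],[0,0,-1],-1],[[0,0,0],[0,0,-1],-1],[[0,0,0],[0,0,0],-1]]'
python3 - <<'E'
from h import *
s=manip.get_state();r=R.from_rotvec(s["tcp_rot"]).as_matrix();print(r.round(3),s["joints"].round(2),s["ee_pos"],s["contact_force"],s["ft_torque"])
x=np.array([np.cos(np.radians(-13.2)),np.sin(np.radians(-13.2)),0]);y=np.array([-x[1],x[0],0])
print("61.5mm -y in tool shares",r.T@(-.0615*y)/.05)
cv2.imwrite("pics/w2.png",manip.capture("wrist"))
E
```

```text
clock: 3.95
ee_pos: [0.5922, 0.0852, 0.2382]
tcp_rot: [-0.604, -3.081, 0.0]
contact_force: [-11.4, 1.0, 12.1]
opening: 0.14
gripper_force: 60.5
[[-0.926  0.377 -0.002]
 [ 0.377  0.926  0.   ]
 [ 0.002 -0.001 -1.   ]] [ 0.09  0.62  1.85  0.    0.68 -1.09] [0.59215272 0.08515779 0.23815156] [-11.42565689   1.01941926  12.08210652] [0.27987124 1.63077654 0.08620483]
61.5mm -y in tool shares [-1.91687058e-01 -1.21497157e+00  3.97014138e-04]
```

```bash
python3 -m creep '[[[-0.02,-0.15,0],[0,0,0],-1],[[-0.02,-0.15,0],[0,0,0],-1],[[-0.02,-0.15,0],[0,0,0],-1],[[-0.02,-0.15,0],[0,0,0],-1],[[-0.02,-0.15,0],[0,0,0],-1],[[-0.02,-0.15,0],[0,0,0],-1],[[-0.02,-0.15,0],[0,0,0],-1],[[-0.02,-0.15,0],[0,0,0],-1],[[0,0,0],[0,0,0],-1],[[0,0,0],[0,0,0],-1]]'
python3 - <<'E'
from h import *
s=manip.get_state();print(s["ee_pos"],s["contact_force"])
a=[manip.capture(n) for n in("wrist","side","scene")]
for n,i in zip("abc",a): cv2.imwrite(f"pics/s_{n}.png",i)
m=manip.camera_model("side");print(proj(m,[.6314,.0126,.024]))
o=np.zeros((590,790,3),'uint8')
o[:300,:480]=cv2.resize(a[0],(480,300))
for k,(n,i) in enumerate(zip(("side","scene"),a[1:])):
    u,v=proj(manip.camera_model(n),[.6,.03,.03])[0].astype(int)
    o[302:590,k*390:k*390+384]=cv2.resize(i[v-36:v+36,u-48:u+48],(384,288),interpolation=cv2.INTER_CUBIC)
cv2.imwrite("pics/v.png",o)
E
```

```text
clock: 5.25
ee_pos: [0.5776, 0.0264, 0.2382]
tcp_rot: [0.607, 3.082, 0.0]
contact_force: [-4.9, -0.3, 5.7]
opening: 0.143
gripper_force: 59.7
[0.57764164 0.02635804 0.2381573 ] [-4.88037429 -0.27821114  5.68844878]
[[336.0705214  188.70900651]]
```

View pics/v.png

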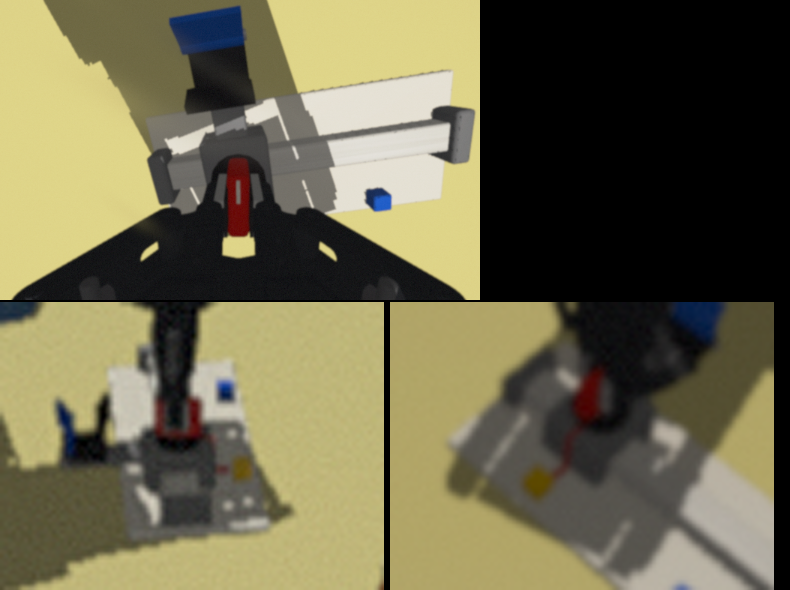

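Run:
```python
from h import *
np.set_printoptions(precision=4,suppress=True)
x=np.array([np.cos(np.radians(-13.2)),np.sin(np.radians(-13.2))]);y=np.array([-x[1],x[0]]);o=np.array([.5923,.0804])
for n,off,f in(("side",(0,302),"b"),("scene",(390,302),"c")):
    m=manip.camera_model(n);u0,v0=proj(m,[.6,.03,.03])[0].astype(int);im=cv2.imread(f"pics/s_{f}.png")
    L=lambda p:((p[:2]-o)@x,(p[:2]-o)@y)
    roi=(u0-48,v0-36,u0+48,v0+36)
    for a,c,b,pts in blobs(im,"yellow",smin=140,amin=6,roi=roi)[:3]: print(n,"yel",a,c,L(ray(m,c,.02)[0]))
    for a,c,b,pts in blobs(im,"red",smin=90,vmin=30,amin=3,roi=roi):
        e=pts[pts[:,0].argmax()] if n=="side" else pts[pts[:,1].argmax()]
        print(n,"red",a,c,"tip",e,L(ray(m,e,.014)[0]))
```

```text
side yel 20 [337.3 191.2] (np.float64(0.05665835654691731), np.float64(-0.06664871803160813))
side red 71 [321.9 179.9] tip [329 184] (np.float64(0.034184597330381504), np.float64(-0.012038084486721373))
scene yel 37 [346.8 251.6] (np.float64(0.05408729719834782), np.float64(-0.05778611017674425))
scene red 115 [358.2 233.2] tip [351 249] (np.float64(0.0373241700983131), np.float64(-0.0578123017736106))
```

```bash
python3 -m creep '[[[0,0,0],[0,0,1],-1],[[0,0,0],[0,0,1],-1],[[0,0,0],[0,0,1],-1],[[0,0,0],[0,0,1],-1],[[0,0,0],[0,0,1],-1],[[0,0,0],[0,0,1],-1],[[0,0,0],[0,0,1],-1],[[0,0,0],[0,0,1],-1],[[0,0,0],[0,0,1],-1],[[0,0,0],[0,0,1],-1]]'
python3 -m creep '[[[0,0,0],[0,0,0.9],-1],[[0,0,0],[0,0,0.2],-1],[[0,0,0],[0,0,0],-1],[[0,0,0],[0,0,0],-0.2],[[0,0,0],[0,0,0],-0.2],[[0,0,-0.3],[0,0,0],-0.2],[[0,0,-0.6],[0,0,-1],-0.2],[[0,0,-0.6],[0,0,-1],-0.2],[[0,0,0],[0,0,0],-0.2],[[0,0,0],[0,0,0],-0.2]]'
python3 - <<'E'
from h import *
s=manip.get_state();print(s["ee_pos"],s["tcp_rot"],s["contact_force"],s["joints"].round(2))
m=manip.camera_model("wrist");im=manip.capture("wrist");cv2.imwrite("pics/w3.png",im)
T=m["world_from_camera"];np.save("w3.npy",T)
for c in("red","yellow","blue"):
  for a,c_,b,_ in blobs(im,c,smin=130,vmin=40)[:3]: print(c,a,c_,b.tolist())
E
```

```text
clock: 6.65
ee_pos: [0.5786, 0.0268, 0.2383]
tcp_rot: [2.245, 2.196, 0.004]
contact_force: [3.1, 4.0, -0.6]
opening: 0.141
gripper_force: 59.0
clock: 7.9
ee_pos: [0.5775, 0.0264, 0.3131]
tcp_rot: [2.121, 2.317, 0.0]
contact_force: [0.4, -0.1, -0.6]
opening: 0.4
gripper_force: 0.0
[0.57750249 0.02644022 0.31306233] [2.12055148e+00 2.31746182e+00 4.32765220e-04] [ 0.3526907  -0.1361959  -0.62780123] [-0.01  0.49  1.85 -0.    0.8  -0.1 ]
red 1198 [319.9 209.1] [[301.3999938964844, 237.39999389648438], [317.29998779296875, 173.8000030517578], [338.8999938964844, 179.1999969482422], [323.1000061035156, 242.8000030517578]]
red 32 [350.8 207. ] [[344.5, 206.89999389648438], [345.20001220703125, 204.3000030517578], [356.5, 207.10000610351562], [355.79998779296875, 209.6999969482422]]
yellow 361 [376.2 208. ] [[364.0, 214.0], [370.0, 196.0], [388.8999938964844, 202.3000030517578], [382.8999938964844, 220.3000030517578]]
blue 914 [181.8 175.3] [[163.6999969482422, 189.5], [171.1999969482422, 155.60000610351562], [203.10000610351562, 162.6999969482422], [195.5, 196.60000610351562]]
blue 456 [434.1  67.5] [[420.1000061035156, 74.19999694824219], [428.6000061035156, 53.0], [448.20001220703125, 60.900001525878906], [439.79998779296875, 82.0999984741211]]
```

View pics/w3.png

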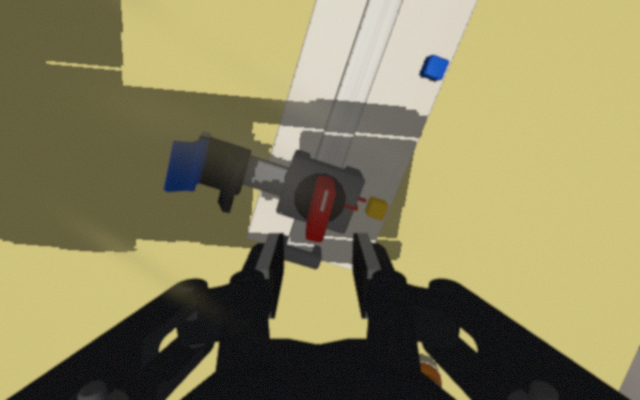

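Zoomed out above the holder: the pointer's red bits are at (351,207) on top and about (362,200) low down. The yellow tab is at (376,208), directly beyond them.

Run:
```python
from h import *
m=manip.camera_model("wrist");m["world_from_camera"]=np.load("w3.npy");im=cv2.imread("pics/w3.png")
x=np.array([np.cos(np.radians(-13.2)),np.sin(np.radians(-13.2))]);y=np.array([-x[1],x[0]]);o=np.array([.5923,.0804])
L=lambda p:np.array([(p[:2]-o)@x,(p[:2]-o)@y]).round(4)
for a,c,b,p in blobs(im,"red",smin=90,vmin=30,amin=4,roi=(343,180,370,225)): print(a,c,p.min(0),p.max(0),"top",L(ray(m,c,.048)[0]),"low",L(ray(m,c,.014)[0]))
for t in((376.2,208),(434.1,67.5)):print("tab",L(ray(m,t,.021)[0]))
p=ray(m,[(328,177),(313,238)],.09);d=p[1]-p[0];print("bar",np.degrees(np.arctan2(d[1],d[0])),"knob",np.radians(-13.2)-np.arctan2(d[1],d[0]))
for v in(186,192,198,204,210,216,222,228):
    r=im[v,290:343,2].astype(int)-im[v,290:343,1];xs=np.where(r>50)[0]+290;print(v,xs.min(),xs.max(),end="; ")
print(L(ray(m,(319,193),.056)[0]))
```

```text
62 [350.7 206.8] [344 204] [357 210] top [ 0.0259 -0.0565] low [ 0.0333 -0.0665]
27 [361.6 199.2] [358 197] [365 201] top [ 0.0319 -0.0478] low [ 0.0402 -0.0566]
tab [ 0.0537 -0.0584]
tab [0.0544 0.0645]
bar -97.9119104259698 knob 1.4785017525876851
186 320 330; 192 318 334; 198 316 332; 204 313 331; 210 311 330; 216 309 328; 222 308 326; 228 307 325; [-0.0025 -0.0512]
```

```bash
python3 -m creep '[[[-0.9,-0.35,-0.3],[0,0,0],1],[[-0.95,-0.35,-0.3],[0,0,0],1],[[-0.95,-0.35,-0.3],[0,0,0],1],[[-0.95,-0.35,-0.3],[0,0,0],1],[[-0.95,-0.35,-0.3],[0,0,0],1],[[-0.95,-0.35,-0.3],[0,0,0],1],[[-0.95,-0.35,0],[0,0,0],1],[[-0.95,-0.35,0],[0,0,0],1],[[-0.9,-0.3,0],[0,0,0],1],[[0,0,0],[0,0,0],1]]'
python3 - <<'E'
from h import *
s=manip.get_state();print(s["ee_pos"],s["tcp_rot"],s["joints"].round(2))
manip.capture("wrist");m=manip.camera_model("wrist");im=manip.capture("wrist");cv2.imwrite("pics/w4.png",im);np.save("w4.npy",m["world_from_camera"])
for c,z in(("blue",.042),("green",.035)):
  for a,c_,b,_ in blobs(im,c,smin=100,vmin=30)[:4]: print(c,a,c_,b.tolist(),ray(m,b,z)[:,:2].round(4).tolist(),ray(m,c_,z))
E
```

```text
clock: 9.2
ee_pos: [0.4601, -0.411, 0.4015]
tcp_rot: [-2.123, -2.314, 0.001]
contact_force: [0.2, 1.0, -0.2]
opening: 0.998
gripper_force: 0.0
[ 0.46010572 -0.41101146  0.40153927] [-2.12312533e+00 -2.31411783e+00  6.80533113e-04] [-0.78  0.44  1.68 -0.    1.03 -0.86]
blue 2352 [376.1 165.1] [[322.6000061035156, 127.4000015258789], [354.0, 104.30000305175781], [417.70001220703125, 191.10000610351562], [386.29998779296875, 214.10000610351562]] [[0.4613, -0.3636], [0.491, -0.3379], [0.5717, -0.4232], [0.5413, -0.4528]] [[ 0.52211442 -0.39829757  0.042     ]]
blue 2116 [272.1  33.2] [[221.89999389648438, 0.10000000149011612], [255.10000610351562, -25.899999618530273], [323.5, 61.5], [290.29998779296875, 87.5]] [[0.3572, -0.2556], [0.3875, -0.2319], [0.4565, -0.3004], [0.4255, -0.3273]] [[ 0.40512457 -0.2795362   0.042     ]]
blue 20 [289.9 336.2] [[288.0, 339.0], [289.29998779296875, 332.70001220703125], [292.0, 333.20001220703125], [290.70001220703125, 339.5]] [[0.4413, -0.6319], [0.4424, -0.6221], [0.4458, -0.6226], [0.4448, -0.6324]] [[ 0.44344425 -0.62740569  0.042     ]]
green 500 [323.8  97.9] [[307.8999938964844, 92.5999984741211], [322.1000061035156, 81.30000305175781], [339.5, 103.30000305175781], [325.20001220703125, 114.5999984741211]] [[0.4432, -0.3305], [0.4568, -0.3183], [0.4767, -0.3382], [0.463, -0.3508]] [[ 0.45999418 -0.33429242  0.035     ]]
green 139 [339.1 298.8] [[330.5, 298.29998779296875], [342.1000061035156, 290.6000061035156], [347.79998779296875, 299.20001220703125], [336.20001220703125, 306.79998779296875]] [[0.4903, -0.5722], [0.5035, -0.56], [0.5119, -0.5716], [0.4986, -0.5839]] [[ 0.50102693 -0.57199934  0.035     ]]
```

View pics/w4.png

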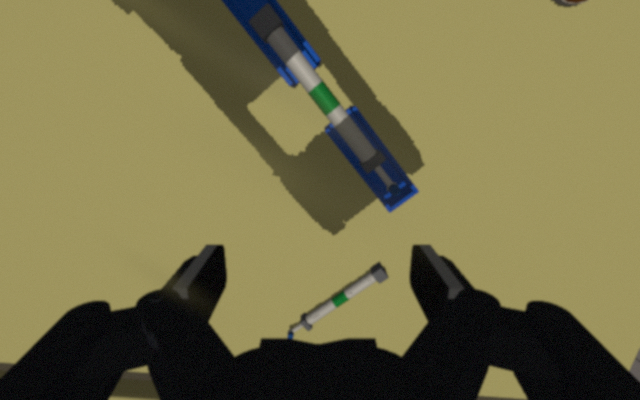

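The case axis runs at about -47° with the head at the lower right (400,195). The band is at (324,98) and the cut-out centre coincides with it. I'll move over the band and turn across it.

```bash
python3 -m creep '[[[0.78,0.06,0],[0,0,0],0.2],[[0.78,0.06,0],[0,0,0],0.2],[[0,0,0.5],[0,0,-0.92],0.2],[[0,0,0.5],[0,0,-0.92],0.2],[[0,0,0.5],[0,0,-0.92],0.2],[[0,0,0.5],[0,0,-0.92],0.2],[[0,0,0.4],[0,0,-0.92],0.2],[[0,0,0.4],[0,0,-0.92],0.2],[[0,0,0],[0,0,0],0.2],[[0,0,0],[0,0,0],0.2]]'
python3 - <<'E'
from h import *
manip.capture("wrist");s=manip.get_state();r=R.from_rotvec(s["tcp_rot"]).as_matrix();print(s["ee_pos"],"tool x",np.degrees(np.arctan2(r[1,0],r[0,0])))
m=manip.camera_model("wrist");im=manip.capture("wrist");cv2.imwrite("pics/w5.png",im)
for a,c,b,p in blobs(im,"green",smin=100,vmin=30)[:2]:
    v=r.T@(ray(m,c,.035)[0]-s["ee_pos"]);print("green",a,c,"in tool",v.round(4),b.tolist())
for a,c,b,p in blobs(im,"blue",smin=100,vmin=30)[:3]: print("blue",a,c,b.tolist(),(ray(m,b,.042)-s["ee_pos"])@r)
E
```

```text
clock: 10.55
ee_pos: [0.4606, -0.3295, 0.2632]
tcp_rot: [1.253, 2.881, 0.0]
contact_force: [-0.0, -0.2, -0.5]
opening: 0.599
gripper_force: 0.0
[ 0.46057192 -0.32972659  0.26347916] tool x 133.01231133248285
green 1080 [312.1 215.1] in tool [-0.0027 -0.0035  0.2285] [[298.0, 195.0], [326.0, 195.0], [326.0, 235.0], [298.0, 235.0]]
blue 7149 [308.   67.8] [[271.0, 0.0], [342.0, 0.0], [342.0, 173.0], [271.0, 173.0]] [[ 0.12409649 -0.02485549  0.22138098]
 [ 0.12407121  0.01355966  0.22138634]
 [ 0.02815553  0.0156067   0.22145989]
 [ 0.02819264 -0.02901024  0.22145367]]
blue 1517 [293.6 288.2] [[282.5, 232.39999389648438], [303.79998779296875, 231.3000030517578], [309.6000061035156, 343.0], [288.29998779296875, 344.1000061035156]] [[-0.01230333 -0.02311408  0.22148542]
 [-0.01152318 -0.0089333   0.22148679]
 [-0.1019303  -0.00581716  0.22155629]
 [-0.10291508 -0.02175336  0.22155482]]
blue 1486 [333.4 288.3] [[320.79998779296875, 344.0], [322.5, 230.8000030517578], [341.70001220703125, 231.10000610351562], [339.8999938964844, 344.29998779296875]] [[-0.10284988  0.00255012  0.22155815]
 [-0.01117451  0.00349294  0.22148825]
 [-0.01140193  0.0162516   0.2214902 ]
 [-0.10313874  0.01683792  0.22156036]]
```

View pics/w5.png

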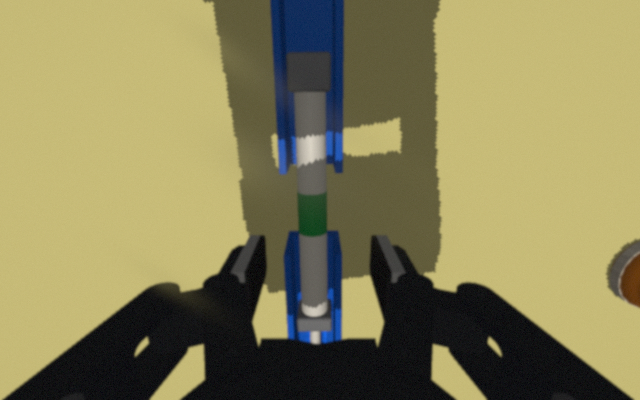

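```bash
python3 -m creep '[[[-0.02,-0.08,0.2],[0,0,0],0.2],[[0,0,0.4],[0,0,0],0.2],[[0,0,0.4],[0,0,0],0.2],[[0,0,0.4],[0,0,0],0.2],[[0,0,0.07],[0,0,0],0.2],[[0,0,0],[0,0,0],-1],[[0,0,0],[0,0,0],-1],[[0,0,0],[0,0,0],-1],[[0,0,0],[0,0,0],-1],[[0,0,0],[0,0,0],-1]]'
```

```text
clock: 11.9
ee_pos: [0.4581, -0.3337, 0.1901]
tcp_rot: [1.249, 2.881, -0.001]
contact_force: [-1.6, -0.1, 7.7]
opening: 0.208
gripper_force: 58.9
```

```bash
python3 -m creep '[[[0,0,-0.3],[0,0,0],-1],[[0,0,-0.6],[0,0,0],-1],[[0,0,-0.8],[0,0,0],-1],[[0.11,0.87,0],[0,0,0],-1],[[0.11,0.87,0],[0,0,0],-1],[[0.11,0.87,0],[0,0,0],-1],[[0.11,0.87,0],[0,0,0],-1],[[0,0,0],[0,0,0.8],-1],[[0,0,0],[0,0,0.8],-1],[[0,0,0],[0,0,0.8],-1]]'
python3 -m creep '[[[0,0,0],[0,0,0.8],-1],[[0,0,0.3],[0,0,0.8],-1],[[0,0,0.3],[0,0,0.8],-1],[[0,0,0.3],[0,0,0.8],-1],[[0,0,0.3],[0,0,0.8],-1],[[0,0,0.3],[0,0,0.8],-1],[[0,0,0.1],[0,0,0.8],-1],[[0,0,0],[0,0,0.2],-1],[[0,0,0],[0,0,0],-1],[[0,0,0],[0,0,0],-1]]'
python3 - <<'E'
from h import *
manip.capture("wrist");s=manip.get_state();r=R.from_rotvec(s["tcp_rot"]).as_matrix();print(s["ee_pos"],"tool x",np.degrees(np.arctan2(r[1,0],r[0,0])),s["contact_force"],s["ft_torque"])
m=manip.camera_model("wrist");im=manip.capture("wrist");cv2.imwrite("pics/w6.png",im)
E
```

```text
clock: 13.15
ee_pos: [0.5701, -0.1983, 0.2753]
tcp_rot: [1.654, 2.67, 0.0]
contact_force: [-0.7, 0.0, -1.3]
opening: 0.206
gripper_force: 59.1
clock: 14.4
ee_pos: [0.5702, -0.1986, 0.1948]
tcp_rot: [2.461, 1.951, 0.001]
contact_force: [0.4, -0.3, -1.4]
opening: 0.208
gripper_force: 59.1
[ 0.57011012 -0.19856235  0.19472392] tool x 76.79270051619112 [ 0.43030116  0.55095391 -1.93203767] [ 0.01718421 -0.0034689   0.02959657]
```

View pics/w6.png

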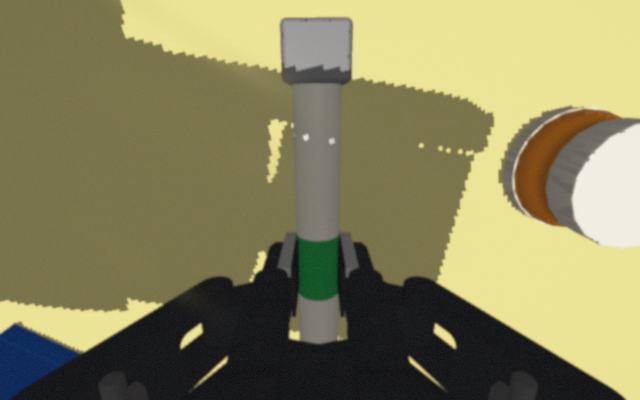

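The brush hangs level and straight in the pads, with the band (318,268) between them and the tail piece at (316,50). I'll set it down, release, slide 35 mm to the head side and grip again.

```bash
python3 -m creep '[[[0,0,0.16],[0,0,0],-1],[[0,0,0.15],[0,0,0],-1],[[0,0,0.02],[0,0,0],-1],[[0,0,0],[0,0,0],-1],[[0,0,0],[0,0,0],0],[[0,0,0],[0,0,0],0],[[0,0,0],[0,0,0],0],[[-0.35,0,0],[0,0,0],0],[[-0.35,0,0],[0,0,0],0],[[0,0,0],[0,0,0],0]]'
python3 -m creep '[[[0,0,0],[0,0,0],-1],[[0,0,0],[0,0,0],-1],[[0,0,0],[0,0,0],-1],[[0,0,0],[0,0,0],-1],[[0,0,0],[0,0,0],-1],[[0,0,-0.4],[0,0,0],-1],[[0,0,-0.9],[0,0,0],-1],[[0,0,-0.9],[0,0,0],-1],[[0,0,0],[0,0,0],-1],[[0,0,0],[0,0,0],-1]]'
python3 - <<'E'
from h import *
manip.capture("wrist");s=manip.get_state();r=R.from_rotvec(s["tcp_rot"]).as_matrix();print(s["ee_pos"],"tool x",np.degrees(np.arctan2(r[1,0],r[0,0])),s["contact_force"],s["ft_torque"])
m=manip.camera_model("wrist");im=manip.capture("wrist");cv2.imwrite("pics/w7.png",im)
for a,c,b,p in blobs(im,"green",smin=100,vmin=30)[:1]: print(a,c,b.tolist(),(ray(m,c,s["ee_pos"][2]-.155)-s["ee_pos"])@r)
# clip seat target
x=np.array([np.cos(np.radians(-13.2)),np.sin(np.radians(-13.2))]);y=np.array([-x[1],x[0]]);o=np.array([.5923,.0804])
print("seat",o-.08*x-.0566*y)
E
```

```text
clock: 15.75
ee_pos: [0.5615, -0.2345, 0.1777]
tcp_rot: [2.465, 1.947, 0.0]
contact_force: [0.2, -0.2, -0.5]
opening: 0.501
gripper_force: 0.0
clock: 17.0
ee_pos: [0.5618, -0.2323, 0.2881]
tcp_rot: [2.463, 1.95, 0.0]
contact_force: [-0.6, 0.2, -1.7]
opening: 0.207
gripper_force: 58.9
[ 0.56156326 -0.23223034  0.28732272] tool x 76.73841098115314 [-0.33824293 -0.18468268 -2.49929774] [-0.05874175  0.02374411  0.01857718]
2942 [317.5 193.8] [[295.0, 159.0], [340.0, 159.0], [340.0, 228.0], [295.0, 228.0]] [[ 0.03470774 -0.00030028  0.15500966]]
seat [0.50148903 0.0435635 ]
```

View pics/w7.png

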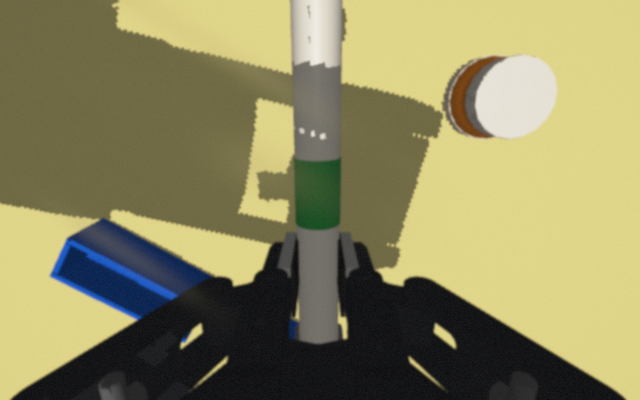

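The wrist view shows the brush held with the band at (317,194), 35 mm ahead of the pads. I'll check the seat location against the earlier holder picture.

Run:
```python
from h import *
m=manip.camera_model("wrist");m["world_from_camera"]=np.load("w3.npy");im=cv2.imread("pics/w3.png")
x=np.array([np.cos(np.radians(-13.2)),np.sin(np.radians(-13.2))]);y=np.array([-x[1],x[0]]);o=np.array([.5923,.0804])-.001*x
P=lambda a,b,z:[*(o+a*x+b*y),z]
I=cv2.resize(im[110:270,120:360],None,fx=3,fy=3,interpolation=cv2.INTER_CUBIC)
for z,col in((.09,(0,255,255)),(.048,(255,0,255))):
    pts=[P(-.08+dx,-.056+dy,z) for dx,dy in((-.01,-.018),(.01,-.018),(.01,.018),(-.01,.018))]
    uv=(proj(m,pts)-[120,110])*3;print(z,proj(m,pts).round(0).tolist());cv2.polylines(I,[uv.astype(np.int32)],True,col,1)
s=manip.get_state();r=R.from_rotvec(s["tcp_rot"]).as_matrix()
t=np.array(P(-.08,-.056,0));g=t-.0347*r[:,0];g[2]=.30
print("goal TCP",g,"delta shares",r.T@(g-s["ee_pos"])/.05)
cv2.imwrite("pics/clip.png",cv2.convertScaleAbs(I,alpha=1.8))
```

```text
0.09 [[179.0, 199.0], [209.0, 208.0], [222.0, 156.0], [190.0, 146.0]]
0.048 [[202.0, 183.0], [227.0, 190.0], [238.0, 147.0], [212.0, 138.0]]
goal TCP [0.49268989 0.01060194 0.3       ] delta shares [ 4.41225298 -2.45437913 -0.25640629]
```

View pics/clip.png

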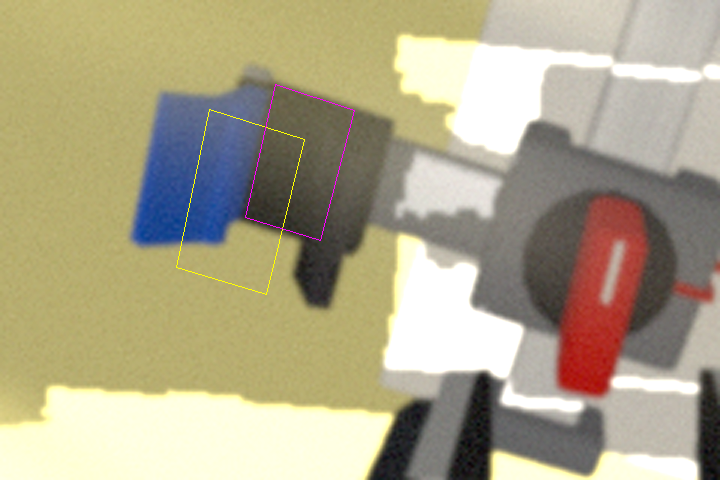

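```bash
python3 -m creep '[[[0,-0.8,-0.3],[0,0,0],-1],[[0,-0.83,0],[0,0,0],-1],[[0,-0.82,0],[0,0,0],-1],[[0.9,0,0],[0,0,0],-1],[[0.9,0,0],[0,0,0],-1],[[0.9,0,0],[0,0,0],-1],[[0.9,0,0],[0,0,0],-1],[[0.85,0,0],[0,0,0],-1],[[0,0,0],[0,0,0],-1],[[0,0,0],[0,0,0],-1]]'
python3 - <<'E'
from h import *
im=[manip.capture(n) for n in("wrist","side","scene")];s=manip.get_state();r=R.from_rotvec(s["tcp_rot"]).as_matrix()
x=np.array([np.cos(np.radians(-13.2)),np.sin(np.radians(-13.2))]);y=np.array([-x[1],x[0]]);o=np.array([.5923,.0804])-.001*x
g=np.array([*(o-.08*x-.054*y),0])-.0347*r[:,0];g[2]=s["ee_pos"][2];print(s["ee_pos"],"left",r.T@(g-s["ee_pos"])/.05,"toolx",np.degrees(np.arctan2(r[1,0],r[0,0])),"z",r[:,2],s["joints"].round(2))
o=np.zeros((590,790,3),'uint8');o[:300,:480]=cv2.resize(im[0],(480,300))
for k,(n,i) in enumerate(zip(("side","scene"),im[1:])):
    u,v=proj(manip.camera_model(n),[.5,.044,.09])[0].astype(int)
    o[302:590,k*390:k*390+384]=cv2.resize(i[v-36:v+36,u-48:u+48],(384,288),interpolation=cv2.INTER_CUBIC)
cv2.imwrite("pics/v2.png",o)
E
```

```text
clock: 18.35
ee_pos: [0.4934, 0.0121, 0.3019]
tcp_rot: [-2.462, -1.95, 0.002]
contact_force: [-1.0, -0.8, -1.7]
opening: 0.206
gripper_force: 59.1
[0.49354753 0.01129778 0.30239864] left [ 2.25025555e-02 -1.43662339e-02  6.33193856e-06] toolx 76.66873571320573 z [-7.65307319e-04 -1.56874338e-05 -9.99999707e-01] [-0.04  0.41  2.05 -0.    0.69  0.19]
```

View pics/v2.png

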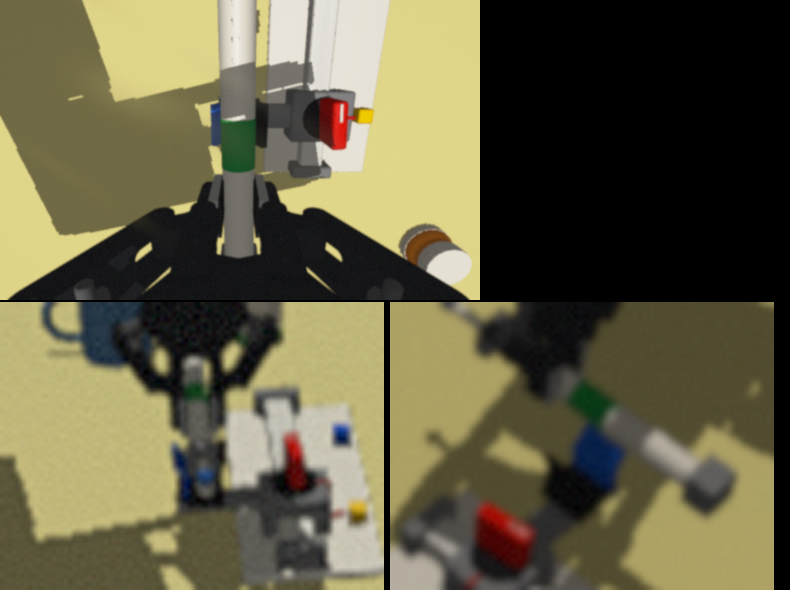

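The wrist view shows the jaw (left, about row 166) and the tine on either side of the handle, symmetric about it, with the clip level with the band. Descending.

```bash
python3 -m creep '[[[0.02,-0.01,0.42],[0,0,0],-1],[[0,0,0.42],[0,0,0],-1],[[0,0,0.08],[0,0,0],-1],[[0,0,0.08],[0,0,0],-1],[[0,0,0.08],[0,0,0],-1],[[0,0,0.08],[0,0,0],-1],[[0,0,0.08],[0,0,0],-1],[[0,0,0.08],[0,0,0],-1],[[0,0,0.08],[0,0,0],-1],[[0,0,0.08],[0,0,0],-1]]'
python3 -m creep '[[[0,0,0.05],[0,0,0],-1],[[0,0,0],[0,0,0],-1],[[0,0,0],[0,0,0],-1],[[0,0,0],[0,0,0],-1],[[0,0,0],[0,0,0],-1],[[0,0,0],[0,0,0],-1],[[0,0,0],[0,0,0],-1],[[0,0,0],[0,0,0],-1],[[0,0,0],[0,0,0],-1],[[0,0,0],[0,0,0],-1]]'
python3 - <<'E'
from h import *
im=[manip.capture(n) for n in("wrist","side","scene")];s=manip.get_state();print(s["ee_pos"],s["contact_force"],s["ft_torque"],s["opening"])
cv2.imwrite("pics/w8.png",im[0])
o=np.zeros((590,790,3),'uint8');o[:300,:480]=cv2.resize(im[0],(480,300))
for k,(n,i) in enumerate(zip(("side","scene"),im[1:])):
    u,v=proj(manip.camera_model(n),[.5,.044,.08])[0].astype(int)
    o[302:590,k*390:k*390+384]=cv2.resize(i[v-36:v+36,u-48:u+48],(384,288),interpolation=cv2.INTER_CUBIC)
cv2.imwrite("pics/v3.png",o)
E
```

```text
clock: 19.75
ee_pos: [0.4935, 0.0132, 0.2283]
tcp_rot: [-2.463, -1.95, 0.0]
contact_force: [2.9, -0.7, -1.9]
opening: 0.207
gripper_force: 59.0
clock: 21.0
ee_pos: [0.4933, 0.0131, 0.2264]
tcp_rot: [-2.463, -1.95, 0.001]
contact_force: [-0.2, -2.7, 11.1]
opening: 0.208
gripper_force: 60.3
[0.49328174 0.01310916 0.22640048] [-0.65020749 -3.43111001 10.22073834] [-0.26259957  0.06760592 -0.05375311] 0.20371264932214206
```

View pics/v3.png

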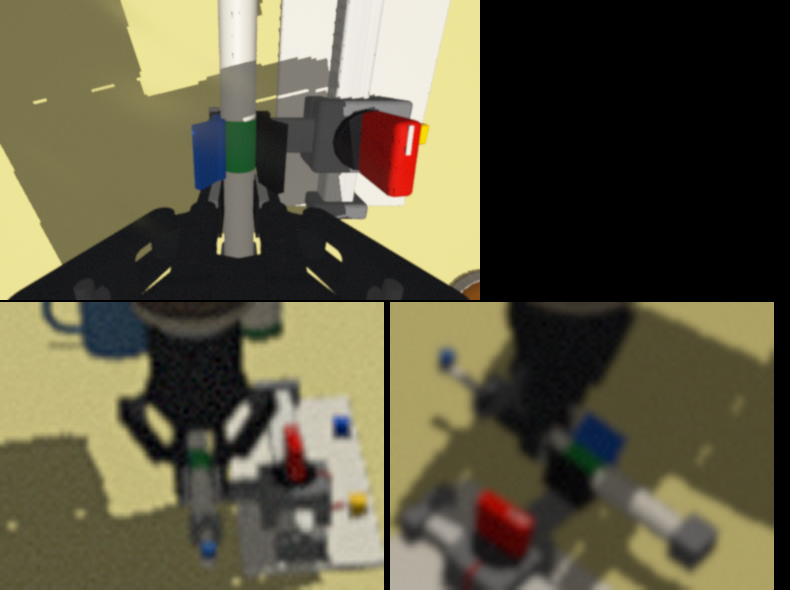

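```bash
python3 -m creep '[[[0,0,0],[0,0,0],-0.1],[[0,0,0],[0,0,0],-0.1],[[0,0,0],[0,0,0],-0.1],[[0,0,-0.3],[0,0,0],-0.1],[[0,0,-0.6],[0,0,0],-0.1],[[0,0,-0.8],[0,0,0],-0.1],[[0,0,-0.5],[0,0,0],-0.1],[[0,0,0],[0,0,0],-0.1],[[0,0,0],[0,0,0],-0.1],[[0,0,0],[0,0,0],-0.1]]'
python3 - <<'E'
from h import *
np.set_printoptions(precision=4,suppress=True)
im=[manip.capture(n) for n in("wrist","side","scene")];s=manip.get_state();print(s["ee_pos"])
m=manip.camera_model("wrist");T=m["world_from_camera"]
P=np.array([.5,.044,.062])
o=np.zeros((590,790,3),'uint8');o[:300,:480]=cv2.resize(im[0],(480,300))
for k,(n,i) in enumerate(zip(("side","scene"),im[1:])):
    u,v=proj(manip.camera_model(n),[.5,.044,.08])[0].astype(int)
    o[302:590,k*390:k*390+384]=cv2.resize(i[v-36:v+36,u-48:u+48],(384,288),interpolation=cv2.INTER_CUBIC)
cv2.imwrite("pics/v4.png",o)
x=np.array([np.cos(np.radians(-13.2)),np.sin(np.radians(-13.2))]);y=np.array([-x[1],x[0]]);oo=np.array([.5923,.0804])-.001*x
L=lambda p:np.array([(p[:2]-oo)@x,(p[:2]-oo)@y]).round(4)
for n,i in zip(("wrist","side","scene"),im):
    mm=manip.camera_model(n)
    for a,c,b,_ in blobs(i,"green",smin=90,vmin=25)[:4]:
        q=ray(mm,c,.072)[0]; 
        if abs(L(q)+[.08,.055]).max()<.05: print(n,a,c,L(q),b.tolist())
# axis points along brush, expected vs seen
for d in(-.133,-.092,0,.08,.102): print(d,[proj(manip.camera_model(n),[*(oo-.08*x+(-.055+d)*y),.062])[0].round(1).tolist() for n in("wrist","side","scene")])
for n,f in zip(("side","scene"),im[1:]): cv2.imwrite(f"pics/e_{n}.png",f)
cv2.imwrite("pics/e_wrist.png",im[0])
E
```

```text
clock: 22.4
ee_pos: [0.4932, 0.0132, 0.3355]
tcp_rot: [-2.462, -1.949, 0.002]
contact_force: [0.4, -0.2, -0.3]
opening: 0.451
gripper_force: 0.0
[0.4933 0.0132 0.3356]
wrist 911 [321.5 152.6] [-0.0775 -0.0538] [[309.0, 134.0], [334.0, 134.0], [334.0, 172.0], [309.0, 172.0]]
side 20 [298.3 179.8] [-0.0746 -0.0589] [[295.6000061035156, 180.89999389648438], [296.29998779296875, 177.5], [301.70001220703125, 178.5], [301.0, 182.0]]
scene 40 [382.6 211.9] [-0.0781 -0.0547] [[377.6000061035156, 211.10000610351562], [379.8999938964844, 207.60000610351562], [388.0, 213.0], [385.70001220703125, 216.5]]
-0.133 [[318.4, 298.4], [299.2, 205.6], [346.5, 187.0]]
-0.092 [[318.4, 257.7], [298.4, 197.9], [357.2, 195.0]]
0 [[318.2, 152.1], [296.8, 181.7], [382.6, 213.7]]
0.08 [[318.0, 40.2], [295.5, 168.9], [406.1, 231.1]]
0.102 [[318.0, 5.3], [295.1, 165.5], [412.8, 236.1]]
```

View pics/v4.png

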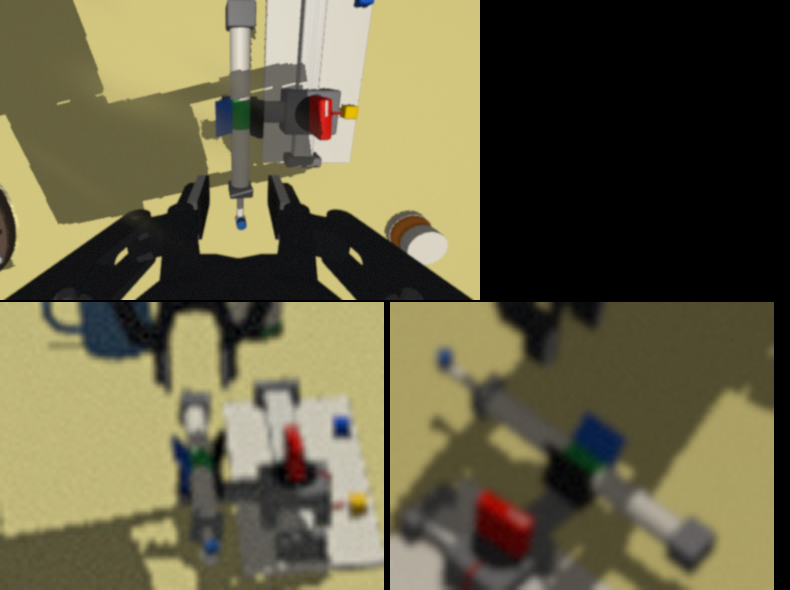

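The brush stays in the clip after release, with the band between jaw and tine in all three views. The pointer is still at the yellow tab. I'll check that the brush is level by triangulating the head and the ends.

Run:
```python
from h import *
np.set_printoptions(precision=4,suppress=True)
x=np.array([np.cos(np.radians(-13.2)),np.sin(np.radians(-13.2))]);y=np.array([-x[1],x[0]]);oo=np.array([.5923,.0804])-.001*x
def tri(obs):
    A=np.zeros((3,3));b=np.zeros(3)
    for n,uv in obs:
        m=manip.camera_model(n);p0=m["world_from_camera"][:3,3];d=ray(m,uv,0)[0]-p0;d/=np.linalg.norm(d);M=np.eye(3)-np.outer(d,d);A+=M;b+=M@p0
    p=np.linalg.solve(A,b);return p,[(proj(manip.camera_model(n),p)[0]-uv).round(1) for n,uv in obs]
I={n:cv2.imread(f"pics/e_{n}.png") for n in("wrist","side","scene")}
exp={n:proj(manip.camera_model(n),[*(oo-.08*x-.182*y),.062])[0] for n in I}
obs=[]
for n in I:
    u,v=exp[n].astype(int);k=22 if n=="wrist" else 10
    for a,c,_,_ in blobs(I[n],"blue",smin=80,vmin=30,amin=4,roi=(u-k,v-k,u+k,v+k))[:1]: obs.append((n,c));print(n,a,c,"expected",exp[n])
p,e=tri(obs);print("head",p,"rail x,y",(p[:2]-oo)@x,(p[:2]-oo)@y,e)
g=[("scene",np.array([382.6,211.9])),("side",np.array([298.3,179.8])),("wrist",np.array([321.5,152.6]))]
p,e=tri(g);print("band",p,(p[:2]-oo)@x,(p[:2]-oo)@y,e)
# tail piece: scene crop centre
u,v=proj(manip.camera_model("scene"),[.5,.044,.08])[0].astype(int)
t=[("scene",np.array([u-48+(691-390)/4,v-36+(538-302)/4])),("wrist",np.array([320.,16]))]
p,e=tri(t);print("tail",p,(p[:2]-oo)@x,(p[:2]-oo)@y,e)
print(manip.get_state()["joints"].round(2))
```

```text
wrist 148 [321.3 298.1] expected [318.4338 292.6711]
side 12 [300.5 201.5] expected [299.0382 204.4718]
scene 5 [348.4 186.8] expected [348.0479 188.1818]
head [ 0.4756 -0.0769  0.0724] rail x,y -0.07666949207216416 -0.1797731029886892 [array([ 1. , -0.6]), array([-0.6, -0.1]), array([-0.4,  0.1])]
band [0.504  0.0448 0.0706] -0.07679490485807285 -0.054801404601367794 [array([-0.4,  0.6]), array([-0.7, -0.3]), array([1. , 1.1])]
tail [0.5235 0.1354 0.0725] -0.07856213036021337 0.03784630729634135 [array([ 0.1, -0. ]), array([0.2, 0.2])]
[-0.03  0.36  2.02 -0.    0.77  0.2 ]
```

```bash
python3 -c "
from cell import manip
print(manip.hand_in())"
```

```text
the job is handed in; nothing more can be done
None
```

The job is handed in. The carriage is clamped about 2 mm from the middle of the yellow tab, with the knob at about 1.48 rad (it started near 1.24). The brush's green band is in the clip and looks level and home in the camera views, and the arm finished clear of everything after 22 s; I didn't re-measure the mug, bottle or jar, but no move went near them.

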